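Swing out the prop leg and rest the sump cover on it

ROBOT

A 6-joint arm with a two-finger parallel gripper is mounted at the origin on the work surface. World frame = base frame: x ahead of the robot, y to its left, z up, the work surface at z = 0. Lengths are in m, angles in rad, forces in N, time in s.
With the tool pointing down it reaches from about 0.25 to 0.775 m from the base axis. Payload 4 kg.
Tool frame: the origin (TCP) lies midway between the tips of the shut fingers; the grasp point (between the pads) lies robot.tcp_to_grasp behind it (robot.tcp_to_grasp is the distance from the TCP to the grasp point, in m); y points along the fingers, x is the direction in which the jaws open and shut, and the axes are right-handed (so a half turn about y gives the same grasp; the last joint's range is limited). The gripper opens to 94 mm and grips with 3 to 60 N. Pads are 16 mm wide; open, the fingers measure 119 mm over their backs; the gripper's body (75 mm by 177 mm) begins 78 mm behind the grasp point.
Start: joints at [-1.209, 0.087, 1.371, -0, 1.684, -0.103], TCP at [0.247, -0.492, 0.206] pointing down, gripper open.
Joint ranges: [-3.1, 3.1], [-0.76, 2.03], [0.27, 2.55], [-1.08, 4.22], [0.17, 2.65], [-2.57, 2.57]. Speed limits (rad/s): [2.79, 2.79, 3.14, 3.14, 3.14, 3.14].

INTERFACE

Orientations are given as [roll, pitch, yaw] about the fixed x, y, z axes, in that order (R = Rz(yaw) Ry(pitch) Rx(roll)).
In Python, from bench import robot gives the robot as it stands.
- The arm moves only by the tool arm_command, never from a script. Its argument "series" is text: rows parted by semicolons, each of 7 numbers parted by spaces: the turn, a rotation vector about the tool's x, y, z in rad, then the shift along the tool's x, y, z in m, then the finger opening in m, from 0 to 0.094. A call has 1 to 12 rows; each row shifts and turns the pose as measured when the row begins, along the tool's axes as they then stand; what a row does not reach is not made up. A row lasts 1/10 s, in which the tool goes at most 50 mm and 8.59 degrees, less where a joint would pass 70% of its speed; a pose out of reach is approached as far as the arm can. A call with a gripper value outside its range is refused whole. The fingers move at their own pace and stop on an object; the grip force is fixed at half the most. Time passes only in rows, so rows that do not move let the fingers close. It gives the time, the measured TCP pose, the force and the opening at its end, in the units of the state.
- robot.get_obs(): the state, without advancing time (a new reading comes with each control period).
- robot.snapshot(name): name is "scene" or "top" or "wrist"; returns the picture (384x512x3 uint8, blue, green, red); there is no depth.
- robot.camera_params(name): a dict with "fx", "fy", "cx", "cy" (pixels), "extrinsics" (4x4, takes a point from camera to world coordinates). Camera axes: x right, y up, looking along -z (the intrinsics and any distortion apply to the point x, -y, -z); pixel columns grow to the right and rows downward; lengths in m; the calibration is good to about 2 mm. The wrist camera is an equidistant fisheye: a pixel r from the principal point sees the ray r / f radians off the axis. A picture is of the moment at which its call begins: read the wrist's pose just before it. camera_params takes no time and is no camera call; for the wrist camera it gives the pose at the moment of the call.
- robot.close_job(): hands the job in, once; it reports no verdict.
Trained networks look in the newest picture that a camera, given by its name, has taken for a name from the list of things; names that differ only in an ending like _2 or _b are one class to them, and where a whole thing is asked for, a point or a joint stands for the part that bears it (a point fixed in the world has none). Each returns a list of dicts, best first, with "score" (0 to 1); they miss things now and then, are a little off and sometimes report something else, mostly with a low value. They report only what shows in the picture. A call takes as long as a camera call.
- robot.spot_in(camera, target): "centre" ([x, y, z] in m, in the coordinates of the camera as it stood for that picture, good to about 4 mm: the middle of the surface that is visible of it).
The state is a dict: "time": time; "joint_positions": joint angles; "qvel": joint speeds; "joint_torque": joint torques, N m; "tool_pos": TCP position; "ee_rot": TCP orientation; "wrist_force": force on the tool from outside, world axes, zero at the start; "wrist_torque": the same for the moment, N m; "width": finger opening in m.
Only numpy, scipy, OpenCV 4.12 (cv2) and the standard library are available. Lean on these libraries where they do the work, as an engineer would, in place of code of your own. Each camera call takes 0.05 s, during which the arm holds its last target.

TASK

Push the yellow prop leg of the blue cover rest round until it meets its rubber stop, and press it there firmly but gently for a moment so that it is properly seated, without forcing it or shifting the stop. Then pick up the finned sump cover by its spine and lower it, flat side down, centred over the leg with one short edge along the ledge, letting go only once it lies on both. Leave everything else where it is.

Things in the scene. Friction and masses are not known exactly. Their poses are not given: they have to be found in the camera images.
- stand: The fixed blue steel cover rest, screwed to the table. Origin on the table on the vertical hinge axis of the prop leg (a steel pin of 18 mm diameter, 80 mm high). Its x axis points from the hinge to the ledge; z up. The leg swings out to its -x side.
- ledge: The fixed blue ledge of the rest: a bar 180 mm long (along y) and 30 mm wide (x), from 60 to 80 mm above the table, on two posts. Origin on the table under its middle, 30 mm on the +x side of the hinge axis; axes as the stand's.
- leg: Yellow folding prop leg: an upright gate 16 mm thick (x), from the hinge axis (origin, at table height) to 170 mm along its +y: top bar 62 to 80 mm above the table, lower bar 27 to 41, outer upright 4 to 80. It swings out anticlockwise seen from above: push its +x face towards its -x. Folded, its y is parallel to the stand's y, its outer 80 mm free past the ledge's end; it starts 0 to 0.6 rad out.
- leg_tip (a point): Middle of the top of the leg's outer upright, 162 mm from the hinge axis, 80 mm above the table. The hinge is stiff: the leg stays where it is left and takes about 5 N to move when pushed 135 mm from the axis (more nearer in); at the stop the force rises by about 5 N per mm. 9 to 15 N held there for half a second seats it; over 20 N from the robot spoils it.
- stop: Red stop arm, low on the same hinge axis (its origin), clamped at a setting that differs each time, carrying a black rubber block on an adjusting screw. Its y axis points along the arm. If the screw is right in, the leg's y axis is parallel to it when the leg touches; screwed out it meets the leg up to 0.12 rad sooner, by an amount that is not measured: 1.37 to 1.71 rad out from folded.
- stop_lug (a point): Top of the red lug at the end of the stop arm, 110 mm along the arm from the hinge axis and 29 mm on its -x side, 51 mm above the table. The rubber block (12 thick, 16 wide, 21 to 51 mm above the table) stands 4 to 17 mm in front of the lug, on its +x side, 110 mm from the hinge axis, and yields about 1 mm for 8 N. Seated means over 4 N between leg and rubber; it stays pressed after.
- cover: Loose grey cast finned sump cover, 0.5 to 0.85 kg: plate 180 (x) x 130 (y) x 10 mm, flat underneath, fins along both long sides up to 20 mm high. In the middle a spine to grip, 70 mm long (x), 24 wide (y), top 48 mm above the underside. Bolt ears reach 73 mm from the middle in y. Origin: centre of the underside; centre of mass in the middle.
- spine (a point): Middle of the cover's spine, 40 mm above the underside of the cover: the place to grip, fingers closing along the cover's y.
- seat (a point): Where the middle of the cover's underside belongs: 55 mm on the -x side of the hinge axis, level with the tops of ledge and leg, 80 mm above the table. The cover's long axis then lies along the stand's x, either way round.
- piston: Bystander: bare aluminium piston, 76 mm across, 62 high, upright; leave it alone.
- bearing: Bystander: steel bearing ring lying flat, 62 mm across, 17 high; leave it alone.
- driver: Bystander: screwdriver lying down; leave it alone.
- wrench: Bystander: steel spanner lying down; leave it alone.
- bolt_tray: Bystander: blue tray of nuts, 120 x 90 x 35 mm; leave it alone.
- oil: Bystander: black oil bottle with red cap, 64 mm across, 170 high; leave it alone.
- mug: Bystander: blue mug, 80 mm across, 90 high; leave it alone.
- socket: Bystander: steel socket, 30 mm across, 38 high; leave it alone.

How it is judged:
On the way, in this order (a step that is already met when the one before it is completed fails the run):
1. the leg is pressed against its rubber stop with more than 4 N (contact force between leg and stop above 4 N), for 0.2 s.
2. the cover lies on the rest with its weight on the leg, still held by the fingers (z of cover in the frame of stand between 0.074 and 0.086 m and horizontal distance between cover and seat below 0.025 m and angle between the x axis of cover and the x axis of stand, either way round below 0.17 rad and angle between cover's own z axis and vertical below 0.06 rad and contact force between cover and leg above 0.3 N and contact force between the fingers and cover above 1 N), for 0.05 s.
At the end, for the whole second after the job is handed in: The leg still bears on its rubber stop (over 0.5 N), the stop unshifted (5 mm); the cover lies level (3 degrees), still and released on ledge and leg, weight on the leg, its middle within 25 mm of the seat point on plan, its long axis within 9 degrees of the stand's x axis (z of cover in the frame of stand between 0.074 and 0.086 m and horizontal distance between cover and seat below 0.025 m and angle between the x axis of cover and the x axis of stand, either way round below 0.17 rad and angle between cover's own z axis and vertical below 0.06 rad and contact force between cover and leg above 0.3 N and contact force between leg and stop above 0.5 N and linear speed of cover below 0.01 m/s and distance of stop_lug from where it was at the start of the episode below 0.005 m); the robot touches nothing.
It fails at once if the leg is pushed with more than 20 N by the robot (contact force between any of the fingers, the arm and leg above 20 N).
It fails at once if the stop is shifted by more than 5 mm (distance of stop_lug from where it was at the start of the episode above 0.005 m).
It fails at once if a bystander is moved by more than 30 mm (distance of any of piston, bearing, driver, wrench, bolt_tray, oil, mug, socket from where it was at the start of the episode above 0.03 m).
It also fails if it takes over 72 s, if anything falls off the work surface, if the arm or the gripper's body presses on something with over 40 N, if the wrist force passes 120 N, or if a joint passes its speed limit or range.

## Working session

There is one attempt and no reset: what is moved stays moved. The work goes in short steps, Python scripts to look and compute and a tool call to move; the robot and the scene stay as the last step left them, time stands still between calls to the robot, and variables do not carry over. Pictures are saved under pics/ and viewed, and the job is handed in when it is done.

Besides the shell and the picture viewer there is one more tool, called after "Call:" by a JSON object that holds its "op" and its "data". arm_command: Moves the arm, as the interface text tells. Its arguments: {"type":"object","properties":{"series":{"type":"string"}},"required":["series"]}

```bash
mkdir -p pics; ls
python3 - <<'E'
from bench import robot
import cv2
print(robot.get_obs(), robot.tcp_to_grasp)
for c in ["scene","top"]:
    cv2.imwrite(f"pics/{c}0.png",robot.snapshot(c))
    p=robot.camera_params(c); print(c,p)
E
```

```text
pics
{'time': 0.0, 'joint_positions': array([-1.20912955e+00,  8.79232384e-02,  1.37225597e+00, -1.51024022e-05,
        1.68361385e+00, -1.03091043e-01]), 'qvel': array([-0.00089427,  0.00107397,  0.00062558,  0.00030989, -0.00113588,
       -0.00099655]), 'joint_torque': array([-1.07727003e-03, -3.40186930e+01, -3.02427685e+01,  7.16688344e-02,
        3.30369116e-02, -1.65475385e-04]), 'tool_pos': array([ 0.24630961, -0.4911367 ,  0.20432069]), 'ee_rot': array([-1.57058482,  0.00219027, -1.10603996]), 'wrist_force': array([0.14916692, 0.08884867, 1.2119118 ]), 'wrist_torque': array([ 0.01784196,  0.00418287, -0.04888335]), 'width': 0.093970536271557} 0.0188
scene {'fx': 366.8129314205092, 'fy': 366.8129314205092, 'cx': 252.44621279429774, 'cy': 187.6356051774115, 'extrinsics': array([[-0.86682348, -0.34631234,  0.35872665,  0.9546271 ],
       [ 0.49856281, -0.59156498,  0.63362923,  0.65517208],
       [-0.0072235 ,  0.72809246,  0.68544087,  0.78082643],
       [ 0.        ,  0.        ,  0.        ,  1.        ]])}
top {'fx': 403.4040945563912, 'fy': 403.4040945563912, 'cx': 261.4826237280464, 'cy': 196.7017975189446, 'extrinsics': array([[ 0.12171813,  0.97156205, -0.20310558,  0.33265715],
       [-0.99256077,  0.11971856, -0.0221492 , -0.01168191],
       [ 0.00279619,  0.20429059,  0.9789063 ,  1.21489448],
       [ 0.        ,  0.        ,  0.        ,  1.        ]])}
```

View pics/scene0.png

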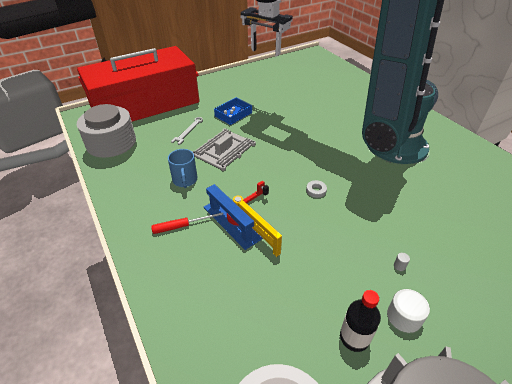

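View pics/top0.png

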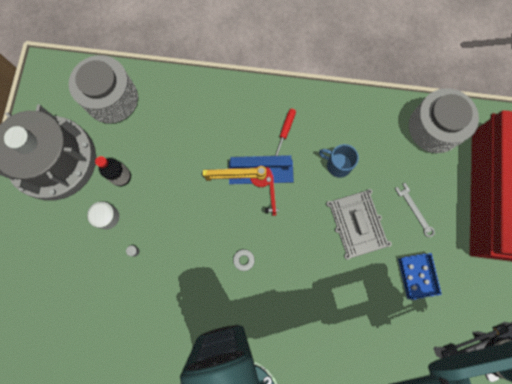

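```bash
cat > h.py <<'E'
from bench import robot
import numpy as np, cv2
from scipy.spatial.transform import Rotation as R
def toworld(cam,p):
    E=robot.camera_params(cam)["extrinsics"]; return E[:3,:3]@np.array(p)+E[:3,3]
def pix2plane(cam,u,v,z):
    P=robot.camera_params(cam);E=P["extrinsics"]
    d=np.array([(u-P["cx"])/P["fx"],-(v-P["cy"])/P["fy"],-1]); d=E[:3,:3]@d
    return E[:3,3]+d*(z-E[2,3])/d[2]
def proj(cam,p):
    P=robot.camera_params(cam);E=P["extrinsics"]
    q=E[:3,:3].T@(np.array(p)-E[:3,3]); return np.array([P["cx"]+P["fx"]*q[0]/-q[2],P["cy"]+P["fy"]*q[1]/q[2]])
E
python3 - <<'E'
from h import *
for c in ["scene","top"]:
  for t in ["stand","ledge","leg","leg_tip","stop","stop_lug","cover","spine","seat"]:
    r=robot.spot_in(c,t)
    for d in r[:2]:
        w=toworld(c,d["centre"]); print(c,t,round(d["score"],2),w.round(4),proj(c,w).round(0))
E
```

```text
scene ledge 0.88 [0.6734 0.0486 0.08  ] [232. 208.]
scene leg 0.89 [0.6282 0.1377 0.076 ] [264. 225.]
scene leg_tip 0.91 [0.6307 0.1383 0.0741] [264. 226.]
scene stop 0.86 [ 0.5554 -0.016   0.0194] [258. 194.]
scene stop 0.69 [ 0.4014 -0.4769  0.0207] [232. 109.]
scene stop_lug 0.85 [ 0.5574 -0.0148  0.021 ] [258. 194.]
scene cover 0.92 [ 0.5515 -0.2712  0.0217] [221. 148.]
scene spine 0.7 [ 0.5502 -0.2752  0.0165] [221. 149.]
scene spine 0.38 [0.6745 0.0463 0.0771] [231. 209.]
scene seat 0.94 [0.6641 0.0657 0.0511] [239. 218.]
top stand 0.64 [0.6481 0.0334 0.0666] [258. 170.]
top ledge 0.85 [0.6759 0.0264 0.0794] [262. 160.]
top ledge 0.25 [ 0.4021 -0.4754  0.0056] [420. 277.]
top leg 0.59 [0.6369 0.1025 0.0826] [234. 170.]
top leg_tip 0.91 [0.6298 0.1031 0.0783] [234. 173.]
top stop 0.84 [ 0.6218 -0.0032  0.0208] [269. 184.]
top stop 0.37 [ 0.7264 -0.2105  0.0433] [341. 157.]
top stop_lug 0.73 [ 0.6239 -0.0025  0.0152] [269. 184.]
top stop_lug 0.63 [0.463  0.4627 0.0597] [103. 215.]
top cover 0.89 [ 0.5314 -0.2781  0.0087] [356. 225.]
top cover 0.63 [0.6311 0.1077 0.0787] [232. 172.]
top spine 0.73 [ 0.5323 -0.2805  0.0112] [357. 225.]
top spine 0.28 [0.6499 0.0352 0.0664] [258. 170.]
top seat 0.61 [0.6498 0.0299 0.068 ] [259. 170.]
top seat 0.28 [0.6755 0.0238 0.0786] [263. 161.]
```

Run:
```python
import cv2
a=cv2.imread("pics/top0.png");cv2.imwrite("pics/topz.png",cv2.resize(a[140:230,190:310],None,fx=6.5,fy=6.5,interpolation=cv2.INTER_CUBIC))
cv2.imwrite("pics/topc.png",cv2.resize(a[170:270,310:410],None,fx=6,fy=6,interpolation=cv2.INTER_CUBIC))
a=cv2.imread("pics/scene0.png");cv2.imwrite("pics/scz.png",cv2.resize(a[170:265,195:295],None,fx=6,fy=6,interpolation=cv2.INTER_CUBIC))
```

```text
(no output)
```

View pics/topz.png

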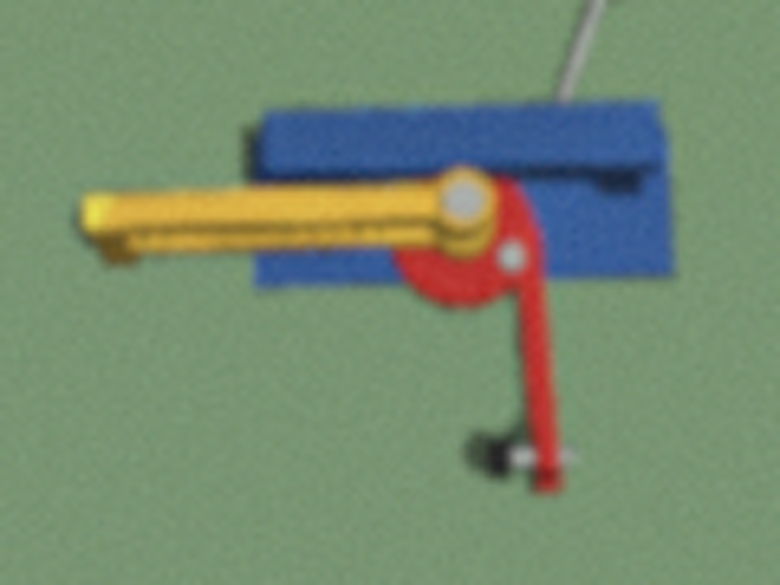

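View pics/topc.png

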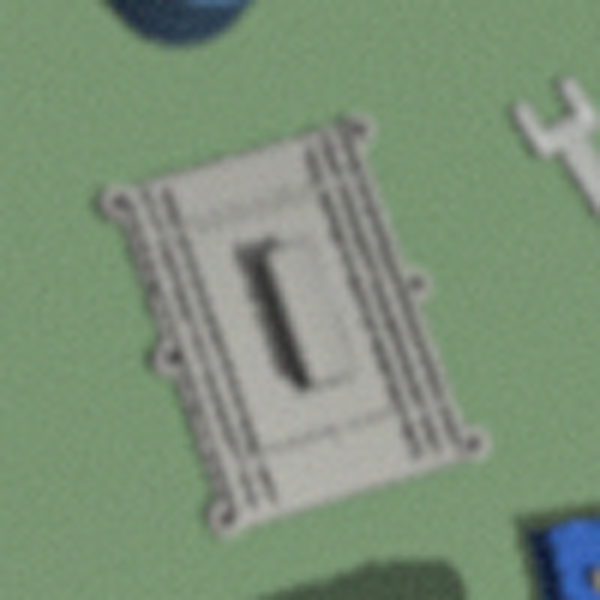

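View pics/scz.png

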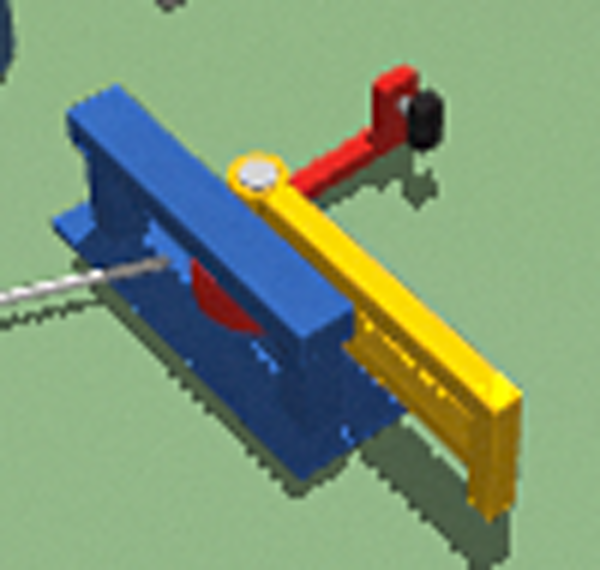

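Run:
```python
from h import *
f=lambda u,v:(190+u/6.5,140+v/6.5)
g=lambda u,v:(195+u/6,170+v/6)
c=lambda u,v:(310+u/6,170+v/6)
print("top")
for n,p in dict(hinge=(463,200),l1=(265,110),l2=(660,103),l3=(665,160),l4=(260,170),tipc1=(85,197),tipc2=(90,236)).items(): print(n,pix2plane("top",*f(*p),.08).round(4))
print("lug",pix2plane("top",*f(548,480),.051).round(4),"rub",pix2plane("top",*f(500,455),.051).round(4))
print("scene")
for n,p in dict(hinge=(257,175),l1=(118,88),l2=(70,118),l3=(355,300),l4=(305,335),t1=(520,398),t2=(480,425)).items(): print(n,pix2plane("scene",*g(*p),.08).round(4))
print("lug",pix2plane("scene",*g(395,75),.051).round(4),"rub",pix2plane("scene",*g(428,95),.051).round(4))
print("cover ears z~.01")
for p in [(115,200),(355,128),(478,442),(228,515),(168,358),(418,285)]: print(pix2plane("top",*c(*p),.012).round(4))
print("spine top z .048")
for p in [(275,248),(318,238),(352,372),(308,388)]: print(pix2plane("top",*c(*p),.048).round(4))
```

```text
top
hinge [0.6446 0.0241 0.08  ]
l1 [0.6754 0.1179 0.08  ]
l2 [ 0.7006 -0.0587  0.08  ]
l3 [ 0.6742 -0.0638  0.08  ]
l4 [0.6473 0.1163 0.08  ]
tipc1 [0.6253 0.1924 0.08  ]
tipc2 [0.6077 0.1874 0.08  ]
lug [ 0.5279 -0.0288  0.051 ] rub [ 0.5366 -0.006   0.051 ]
scene
hinge [0.6445 0.0267 0.08  ]
l1 [ 0.6735 -0.057   0.08  ]
l2 [ 0.7016 -0.0497  0.08  ]
l3 [0.6441 0.1138 0.08  ]
l4 [0.6719 0.1202 0.08  ]
t1 [0.6128 0.1937 0.08  ]
t2 [0.6343 0.1972 0.08  ]
lug [ 0.5403 -0.0261  0.051 ] rub [ 0.5339 -0.0057  0.051 ]
cover ears z~.01
[ 0.587 -0.191  0.012]
[ 0.6391 -0.3091  0.012 ]
[ 0.4872 -0.3805  0.012 ]
[ 0.4362 -0.2602  0.012 ]
[ 0.5101 -0.2243  0.012 ]
[ 0.5622 -0.3461  0.012 ]
spine top z .048
[ 0.5651 -0.2654  0.048 ]
[ 0.5726 -0.286   0.048 ]
[ 0.5089 -0.307   0.048 ]
[ 0.4985 -0.2864  0.048 ]
```

```bash
cat >> h.py <<'E'
def delta(p,yaw=None):
    o=robot.get_obs(); T=R.from_euler('xyz',o["ee_rot"])
    print("t",round(o["time"],2),"pos",o["tool_pos"].round(4),"rot",o["ee_rot"].round(4),"F",o["wrist_force"].round(2),"w",round(o["width"],4))
    print("shift",T.inv().apply(np.array(p)-o["tool_pos"]).round(4))
    if yaw is not None:
        print("turn",(T.inv()*R.from_euler('xyz',[-np.pi/2,0,yaw])).as_rotvec().round(4))
E
python3 - <<'E'
from h import *
delta([0.66,0.164,.2],-1.425)
E
```

```text
t 1.0 pos [ 0.2465 -0.4917  0.2055] rot [-1.5708e+00 -1.0000e-04 -1.1060e+00] F [-0.02 -0.22  1.4 ] w 0.094
shift [-0.4008  0.0055  0.6635]
turn [-0.00e+00  3.19e-01  1.00e-04]
```

Call:
{"op": "arm_command", "data": {"series": "0 0 0 -0.022 0 0.037 0;0 0 0 -0.022 0 0.037 0;0 0 0 -0.022 0 0.037 0;0 0 0 -0.022 0 0.037 0;0 0 0 -0.022 0 0.037 0;0 0 0 -0.022 0 0.037 0;0 0 0 -0.022 0 0.037 0;0 0 0 -0.022 0 0.037 0;0 0 0 -0.022 0 0.037 0;0 0 0 -0.022 0 0.037 0;0 0 0 -0.022 0 0.037 0;0 0 0 -0.022 0 0.037 0"}}

```text
time: 2.2
tool_pos: [0.5344, -0.0464, 0.2057]
ee_rot: [-1.568, -0.005, -1.119]
wrist_force: [0.3, -0.4, 0.6]
width: 0.0018
```

Run:
```python
from h import *
delta([0.66,0.164,.2],-1.425)
```

```text
t 2.2 pos [ 0.5344 -0.0464  0.2057] rot [-1.5684 -0.0052 -1.1186] F [ 0.32 -0.38  0.58] w 0.0018
shift [-0.1344  0.0055  0.2049]
turn [-0.0032  0.3064  0.0048]
```

Call:
{"op": "arm_command", "data": {"series": "0 0 0 -0.027 0 0.041 0;0 0 0 -0.027 0 0.041 0;0 0 0 -0.027 0 0.041 0;0 0 0 -0.027 0 0.041 0;0 0 0 -0.02 0 0.03 0;0 0.1 0 0 0 0 0;0 0.1 0 0 0 0 0;0 0.1 0 0 0 0 0;0 0 0 0 0 0 0"}}

```text
time: 3.1
tool_pos: [0.6567, 0.1677, 0.2014]
ee_rot: [-1.569, -0.004, -1.419]
wrist_force: [0.2, 0.9, -1.0]
width: 0.0003
```

Run:
```python
from h import *
import cv2
delta([0.66,0.164,.05],-1.425)
cv2.imwrite("pics/w1.png",robot.snapshot("wrist"))
a=robot.snapshot("top");cv2.imwrite("pics/t1.png",cv2.resize(a[100:260,150:350],None,fx=4,fy=3.75))
for t in ["leg_tip","leg","stop_lug","ledge"]:
    for d in robot.spot_in("wrist",t)[:1]: print(t,d["score"],toworld("wrist",d["centre"]).round(4))
```

```text
t 3.1 pos [0.6567 0.1677 0.2014] rot [-1.5691 -0.0038 -1.419 ] F [ 0.19  0.87 -0.95] w 0.0003
shift [0.0036 0.1514 0.0025]
turn [-0.0017  0.006   0.0038]
leg_tip 0.76 [0.6362 0.1124 0.0789]
leg 0.91 [0.6336 0.1116 0.0766]
stop_lug 0.68 [ 0.5874 -0.0181  0.0194]
ledge 0.89 [0.6743 0.0422 0.0806]
```

View pics/w1.png

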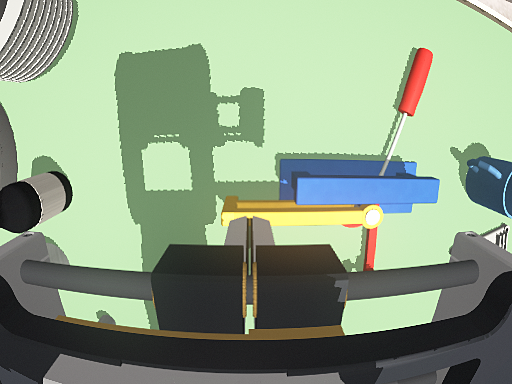

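View pics/t1.png

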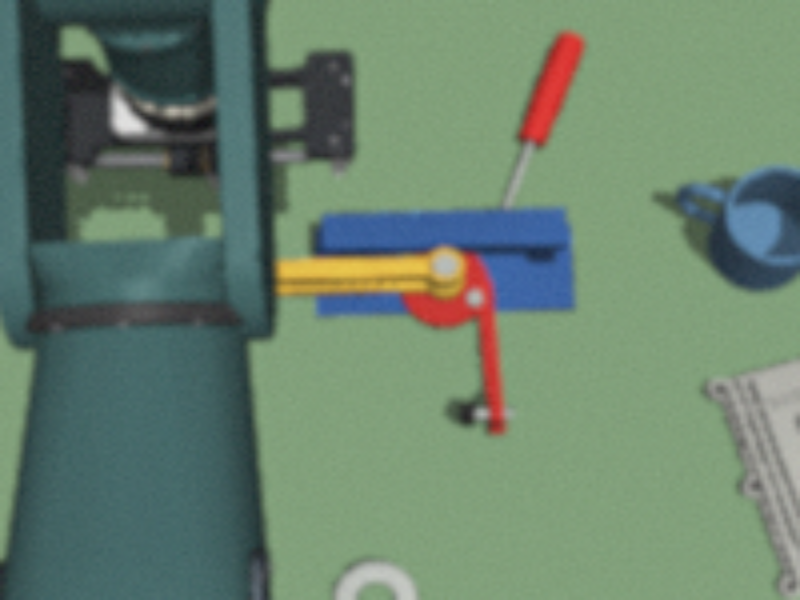

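Call:
{"op": "arm_command", "data": {"series": "0 0.006 0 0.003 0.03 0.005 0;0 0 0 0 0.04 0 0;0 0 0 0 0.035 0 0;0 0 0 0 0.03 0 0;0 0 0 0 0.015 0 0;0 0 0 0 0 0 0"}}

```text
time: 4.0
tool_pos: [0.6657, 0.1634, 0.0522]
ee_rot: [-1.558, -0.004, -1.423]
wrist_force: [0.6, 0.4, -0.3]
width: 0.0005
```

Run:
```python
from h import *
import cv2
delta([0.66,0.164,.053],-1.425)
cv2.imwrite("pics/w2.png",robot.snapshot("wrist"))
a=robot.snapshot("scene");cv2.imwrite("pics/s2.png",cv2.resize(a[120:280,170:370],None,fx=4,fy=3.75))
```

```text
t 4.0 pos [0.6657 0.1634 0.0522] rot [-1.5585 -0.0037 -1.4234] F [ 0.63  0.4  -0.26] w 0.0005
shift [-0.0015 -0.0009 -0.0055]
turn [-0.0123  0.0017  0.0037]
```

View pics/w2.png

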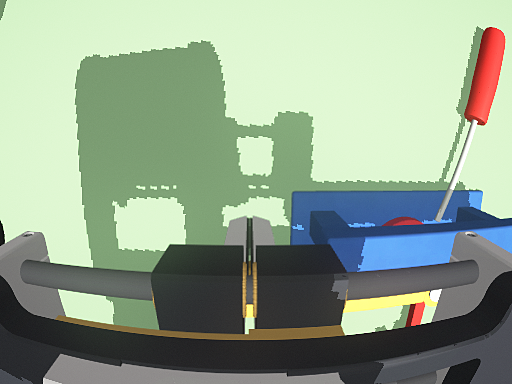

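View pics/s2.png

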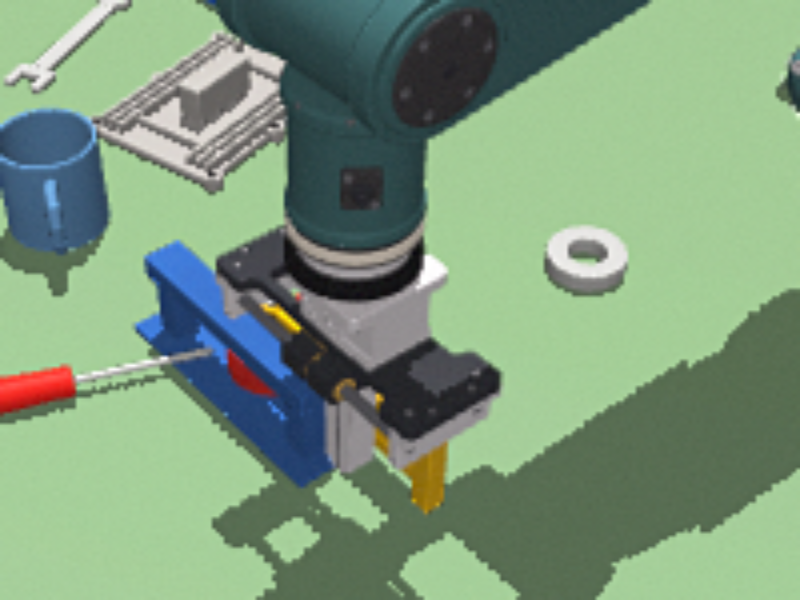

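Call:
{"op": "arm_command", "data": {"series": "-0.012 0 0 0 0 -0.008 0;0 0 0 0 0 -0.005 0;0 0 0 0 0 -0.004 0;0 0 0 0 0 -0.004 0"}}

```text
time: 4.5
tool_pos: [0.6496, 0.1612, 0.0631]
ee_rot: [-1.553, -0.003, -1.423]
wrist_force: [-0.4, -0.4, -0.7]
width: 0.0001
```

Call:
{"op": "arm_command", "data": {"series": "0 0 0 0 0 -0.004 0;0 0 0 0 0 -0.004 0;0 0 0 0 0 -0.004 0"}}

```text
time: 4.8
tool_pos: [0.6392, 0.1598, 0.0646]
ee_rot: [-1.545, -0.003, -1.423]
wrist_force: [5.8, 2.3, -4.2]
width: 0.0004
```

Call:
{"op": "arm_command", "data": {"series": "0 0 0 0 0 -0.005 0;0 0 0 0 0 -0.005 0;0 0 0 0 0 -0.005 0"}}

```text
time: 5.1
tool_pos: [0.6293, 0.1583, 0.0648]
ee_rot: [-1.531, -0.003, -1.423]
wrist_force: [5.5, 0.4, -2.2]
width: 0.0006
```

Call:
{"op": "arm_command", "data": {"series": "-0.02 -0.06 0 -0.001 0.003 -0.008 0;-0.01 -0.06 0 -0.001 0.003 -0.008 0;-0.01 -0.06 0 -0.001 0.003 -0.008 0;0 -0.06 0 -0.001 0.003 -0.008 0"}}

```text
time: 5.5
tool_pos: [0.6104, 0.1566, 0.0622]
ee_rot: [-1.537, -0.014, -1.174]
wrist_force: [4.9, 2.2, 2.9]
width: 0.0002
```

```bash
cat >> h.py <<'E'
H=np.array([0.6445,0.0253])
def legstate():
    o=robot.get_obs(); T=R.from_euler('xyz',o["ee_rot"]).as_matrix()
    yaw=np.arctan2(T[1,0],T[0,0]); a=yaw+np.pi/2 # leg yaw if aligned
    d=o["tool_pos"][:2]-H; r=np.hypot(*d)
    # leg angle from contact at x=.016
    th=np.arctan2(d[1],d[0])+np.arcsin(.016/r)-np.pi/2
    th%=2*np.pi
    print("t",round(o["time"],2),"pos",o["tool_pos"].round(4),"rot",o["ee_rot"].round(3),"tool-leg yaw",round(a,3),"leg yaw by pos",round(th,3),"rel stand",round(th-.158,3),"r",round(r,4))
    print("F",o["wrist_force"].round(2),"F tool",(T.T@o["wrist_force"]).round(2))
E
python3 -c "
from h import *
legstate()"
```

```text
t 5.5 pos [0.6104 0.1566 0.0622] rot [-1.537 -0.014 -1.174] tool-leg yaw 0.397 leg yaw by pos 0.372 rel stand 0.214 r 0.1357
F [4.89 2.24 2.91] F tool [-0.13 -2.73  5.47]
```

Call:
{"op": "arm_command", "data": {"series": "-0.02 -0.05 0 -0.001 0.005 -0.01 0;-0.02 -0.05 0 -0.001 0.005 -0.01 0;-0.02 -0.05 0 -0.001 0.005 -0.01 0;-0.01 -0.05 0 -0.001 0.005 -0.01 0"}}

```text
time: 5.9
tool_pos: [0.5846, 0.1462, 0.0525]
ee_rot: [-1.577, -0.023, -0.965]
wrist_force: [4.5, 3.0, 3.2]
width: 0.0004
```

```bash
python3 -c "
from h import *
legstate()"
```

```text
t 5.9 pos [0.5846 0.1462 0.0525] rot [-1.577 -0.023 -0.965] tool-leg yaw 0.606 leg yaw by pos 0.578 rel stand 0.42 r 0.1349
F [4.48 3.02 3.19] F tool [ 0.14 -3.22  5.38]
```

Call:
{"op": "arm_command", "data": {"series": "0 -0.048 0 -0.001 0.001 -0.01 0;0 -0.048 0 -0.001 0.001 -0.01 0;0 -0.048 0 -0.001 0.001 -0.01 0;0 -0.048 0 -0.001 0.001 -0.01 0;0 -0.048 0 -0.001 0.001 -0.01 0;0 -0.048 0 -0.001 0.001 -0.01 0;0 -0.048 0 -0.001 0.001 -0.01 0;0 -0.048 0 -0.001 0.001 -0.01 0"}}

```text
time: 6.7
tool_pos: [0.5373, 0.1055, 0.0525]
ee_rot: [-1.541, -0.046, -0.561]
wrist_force: [4.3, 3.6, 0.6]
width: 0.0007
```

```bash
python3 -c "
from h import *
legstate();delta([.6,.1,.05],-.58)"
```

```text
t 6.7 pos [0.5373 0.1055 0.0525] rot [-1.541 -0.046 -0.561] tool-leg yaw 1.009 leg yaw by pos 1.048 rel stand 0.89 r 0.1339
F [4.31 3.6  0.63] F tool [ 1.76 -0.39  5.35]
t 6.7 pos [0.5373 0.1055 0.0525] rot [-1.5407 -0.0458 -0.5615] F [4.31 3.6  0.63] w 0.0007
shift [0.0558 0.0059 0.0285]
turn [-0.0305  0.0192  0.0456]
```

Call:
{"op": "arm_command", "data": {"series": "-0.015 -0.06 0.012 -0.001 0.001 -0.01 0;-0.015 -0.06 0.012 -0.001 0.001 -0.01 0;-0.01 -0.06 0.012 -0.001 0.001 -0.01 0;-0.01 -0.06 0.012 -0.001 0.001 -0.01 0;-0.005 -0.06 0.01 -0.001 0.001 -0.009 0;-0.005 -0.06 0.01 -0.001 0.001 -0.006 0"}}

```text
time: 7.3
tool_pos: [0.5158, 0.0684, 0.0525]
ee_rot: [-1.577, 0.01, -0.183]
wrist_force: [1.9, 3.6, 0.6]
width: 0.0005
```

```bash
python3 -c "
from h import *
legstate();delta([.6,.1,.05],-.58)
a=robot.snapshot('top');cv2.imwrite('pics/t3.png',cv2.resize(a[100:260,150:350],None,fx=4,fy=3.75))
a=robot.snapshot('scene');cv2.imwrite('pics/s3.png',cv2.resize(a[120:280,170:370],None,fx=4,fy=3.75))
"
```

```text
t 7.3 pos [0.5158 0.0684 0.0525] rot [-1.577  0.01  -0.183] tool-leg yaw 1.388 leg yaw by pos 1.366 rel stand 1.208 r 0.1357
F [1.94 3.64 0.61] F tool [ 1.24 -0.64  3.93]
t 7.3 pos [0.5158 0.0684 0.0525] rot [-1.577   0.0097 -0.1829] F [1.94 3.64 0.61] w 0.0005
shift [0.0771 0.0014 0.0464]
turn [ 0.008   0.3972 -0.0083]
```

View pics/s3.png

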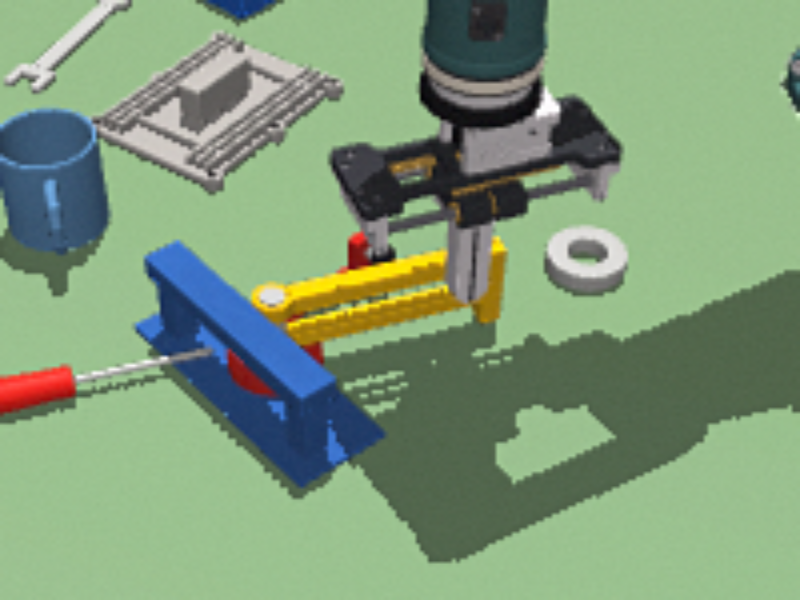

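View pics/t3.png

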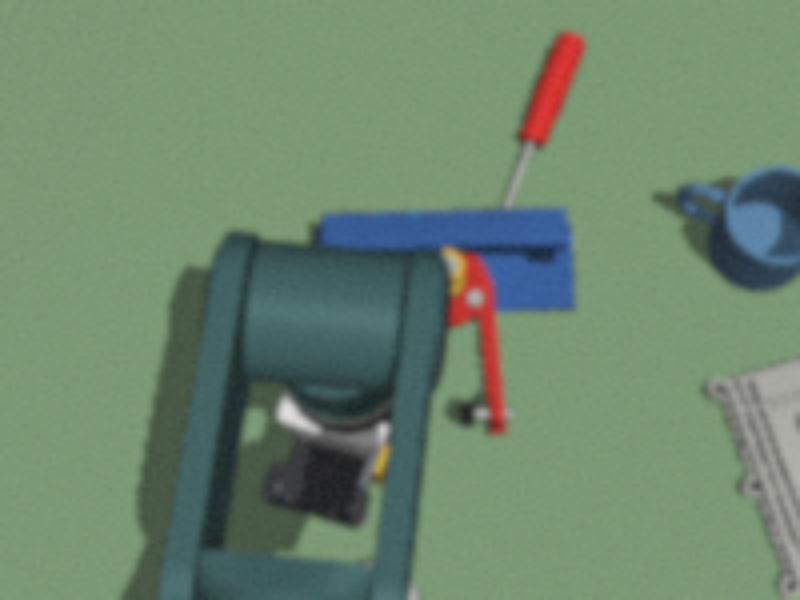

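Call:
{"op": "arm_command", "data": {"series": "0 -0.05 0 -0.001 0 -0.01 0;0 -0.05 0 -0.001 0 -0.008 0;0 -0.05 0 -0.001 0 -0.008 0;0 -0.05 0 -0.001 0 -0.006 0"}}

```text
time: 7.8
tool_pos: [0.5096, 0.0422, 0.0527]
ee_rot: [-1.565, 0.004, 0.018]
wrist_force: [2.9, 4.8, -0.4]
width: 0.0006
```

```bash
python3 -c "
from h import *
legstate();delta([.6,.1,.05],.1)"
```

```text
t 7.8 pos [0.5096 0.0422 0.0527] rot [-1.565  0.004  0.018] tool-leg yaw 1.589 leg yaw by pos 1.564 rel stand 1.406 r 0.1359
F [ 2.91  4.81 -0.44] F tool [3.   0.45 4.75]
t 7.8 pos [0.5096 0.0422 0.0527] rot [-1.5654  0.0041  0.0179] F [ 2.91  4.81 -0.44] w 0.0006
shift [0.0914 0.0026 0.0562]
turn [-0.0056 -0.0821 -0.0039]
```

Call:
{"op": "arm_command", "data": {"series": "0 -0.03 0 0 0 -0.005 0;0 -0.03 0 0 0 -0.005 0;0 -0.02 0 0 0 -0.005 0"}}

```text
time: 8.1
tool_pos: [0.5087, 0.0309, 0.0527]
ee_rot: [-1.557, 0.005, 0.098]
wrist_force: [-0.8, 4.9, 2.5]
width: 0.0001
```

Call:
{"op": "arm_command", "data": {"series": "0 -0.02 0 0 0 -0.004 0;0 -0.02 0 0 0 -0.004 0"}}

```text
time: 8.3
tool_pos: [0.5086, 0.0239, 0.0527]
ee_rot: [-1.555, 0.006, 0.14]
wrist_force: [-1.1, 5.0, 3.2]
width: 0.0006
```

```bash
python3 -c "
from h import *
legstate();delta([.6,.1,.05],.1)"
```

```text
t 8.3 pos [0.5086 0.0239 0.0527] rot [-1.555  0.006  0.14 ] tool-leg yaw 1.711 leg yaw by pos 1.699 rel stand 1.541 r 0.1359
F [-1.14  4.97  3.16] F tool [-0.45 -3.07  5.13]
t 8.3 pos [0.5086 0.0239 0.0527] rot [-1.5547  0.0057  0.1402] F [-1.14  4.97  3.16] w 0.0006
shift [0.1012 0.0032 0.0626]
turn [-0.016   0.0402 -0.006 ]
```

Near the expected stop; go in single small rows.

Call:
{"op": "arm_command", "data": {"series": "0 -0.01 0 0 0 -0.003 0"}}

```text
time: 8.4
tool_pos: [0.5087, 0.0216, 0.0527]
ee_rot: [-1.553, 0.006, 0.151]
wrist_force: [-1.6, 9.5, 3.1]
width: 0.0005
```

Call:
{"op": "arm_command", "data": {"series": "0 -0.01 0 0 0 -0.002 0"}}

```text
time: 8.5
tool_pos: [0.5086, 0.0213, 0.0528]
ee_rot: [-1.548, 0.006, 0.162]
wrist_force: [-1.2, 10.7, 3.3]
width: 0.0006
```

Call:
{"op": "arm_command", "data": {"series": "0 -0.01 0 0 0 -0.002 0"}}

```text
time: 8.6
tool_pos: [0.5085, 0.0214, 0.0528]
ee_rot: [-1.543, 0.006, 0.172]
wrist_force: [-2.4, 10.3, 3.1]
width: 0.0005
```

Call:
{"op": "arm_command", "data": {"series": "0 0 0 0 0 -0.0023 0;0 0 0 0 0 -0.0023 0"}}

```text
time: 8.8
tool_pos: [0.5084, 0.0216, 0.0529]
ee_rot: [-1.533, 0.006, 0.173]
wrist_force: [-1.8, 10.4, 3.2]
width: 0.0002
```

Call:
{"op": "arm_command", "data": {"series": "0 0 0 0 0 -0.0025 0;0 0 0 0 0 -0.0025 0"}}

```text
time: 9.0
tool_pos: [0.5084, 0.0219, 0.053]
ee_rot: [-1.521, 0.006, 0.175]
wrist_force: [-1.6, 9.8, 3.3]
width: 0.0003
```

Call:
{"op": "arm_command", "data": {"series": "0 0 0 0 0 -0.0025 0;0 0 0 0 0 -0.0025 0;0 0 0 0 0 -0.0025 0;0 0 0 0 0 -0.0025 0;0 0 0 0 0 -0.0025 0"}}

```text
time: 9.5
tool_pos: [0.5082, 0.0225, 0.0533]
ee_rot: [-1.493, 0.006, 0.178]
wrist_force: [-2.1, 10.0, 4.0]
width: 0.0004
```

```bash
python3 -c "
from h import *
legstate();
a=robot.snapshot('scene');cv2.imwrite('pics/s4.png',cv2.resize(a[120:280,170:370],None,fx=4,fy=3.75))
"
```

```text
t 9.5 pos [0.5082 0.0225 0.0533] rot [-1.493  0.006  0.178] tool-leg yaw 1.749 leg yaw by pos 1.709 rel stand 1.551 r 0.1363
F [-2.09 10.05  3.99] F tool [-0.3  -3.18 10.54]
```

View pics/s4.png

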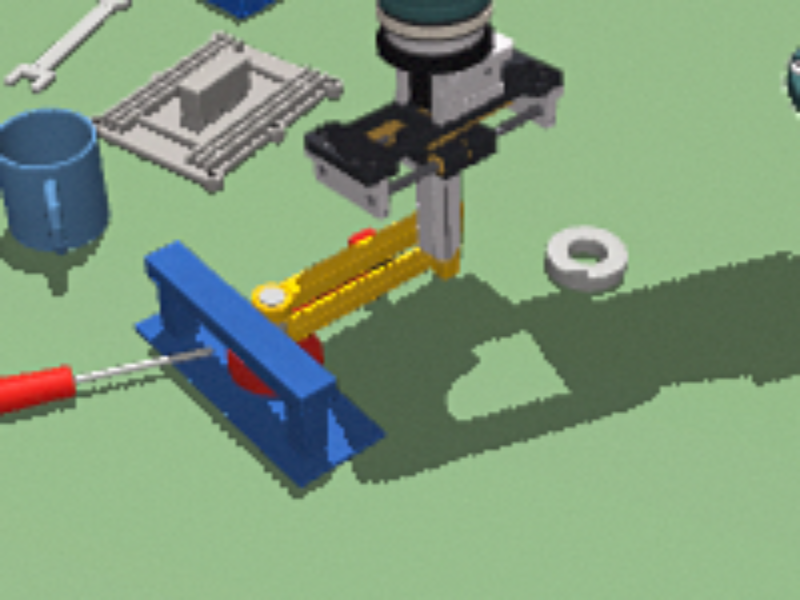

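Call:
{"op": "arm_command", "data": {"series": "-0.02 0 0 0 0 -0.003 0;-0.02 0 0 0 0 -0.003 0"}}

```text
time: 9.75
tool_pos: [0.5083, 0.0216, 0.053]
ee_rot: [-1.522, 0.007, 0.178]
wrist_force: [-1.6, 11.6, 1.7]
width: 0.0002
```

Call:
{"op": "arm_command", "data": {"series": "-0.02 0 0 0 0 -0.0035 0;-0.02 0 0 0 0 -0.0035 0"}}

```text
time: 9.95
tool_pos: [0.5084, 0.0208, 0.0527]
ee_rot: [-1.55, 0.007, 0.179]
wrist_force: [-1.3, 12.4, 2.9]
width: 0.0007
```

Call:
{"op": "arm_command", "data": {"series": "-0.01 0 0 0 0 -0.0035 0;-0.01 0 0 0 0 -0.0035 0;-0.01 0 0 0 0 -0.0035 0;-0.01 0 0 0 0 -0.0035 0"}}

```text
time: 10.35
tool_pos: [0.5085, 0.0204, 0.0526]
ee_rot: [-1.564, 0.007, 0.182]
wrist_force: [-1.4, 11.7, 3.6]
width: 0.0004
```

Call:
{"op": "arm_command", "data": {"series": "0 0 0 0 0 0.004 0;0 0 0 0 0 0.015 0;0 0 0 0 0 0.025 0;0 0 0 0 -0.04 0 0;0 0 0 0 -0.045 0 0.055;0 0 0 0 -0.045 0 0.055;0 0 0 0 -0.02 0 0.055"}}

```text
time: 11.05
tool_pos: [0.4971, 0.0615, 0.1994]
ee_rot: [-1.576, 0.024, 0.18]
wrist_force: [0.2, -0.8, 0.0]
width: 0.0209
```

```bash
python3 -c "
from h import *
delta([0.5365,-.2855,.2],-1.136)
"
```

```text
t 11.05 pos [0.4971 0.0615 0.1994] rot [-1.576   0.0245  0.1804] F [ 0.17 -0.76  0.05] w 0.0209
shift [-0.0235  0.0018 -0.3485]
turn [ 0.0206  1.3164 -0.0174]
```

Call:
{"op": "arm_command", "data": {"series": "0 0 0 -0.003 0 -0.044 0.06;0 0 0 -0.003 0 -0.044 0.06;0 0 0 -0.003 0 -0.044 0.06;0 0 0 -0.003 0 -0.044 0.06;0 0 0 -0.003 0 -0.044 0.06;0 0 0 -0.003 0 -0.044 0.06;0 0 0 -0.003 0 -0.044 0.06;0 0 0 -0.003 0 -0.04 0.06"}}

```text
time: 11.85
tool_pos: [0.5399, -0.2956, 0.2095]
ee_rot: [-1.592, 0.019, 0.187]
wrist_force: [0.2, -0.1, 0.0]
width: 0.0601
```

Call:
{"op": "arm_command", "data": {"series": "0 0.13 0 0 0 0 0.06;0 0.13 0 0 0 0 0.06;0 0.13 0 0 0 0 0.06;0 0.13 0 0 0 0 0.06;0 0.13 0 0 0 0 0.06;0 0.13 0 0 0 0 0.06;0 0.13 0 0 0 0 0.06;0 0.13 0 0 0 0 0.06;0 0.13 0 0 0 0 0.06;0 0.13 0 0 0 0 0.06;0 0 0 0 0 0 0.06"}}

```text
time: 12.95
tool_pos: [0.5342, -0.3084, 0.2005]
ee_rot: [-1.62, -0.024, -1.185]
wrist_force: [-0.1, -0.6, -0.7]
width: 0.0602
```

```bash
python3 -c "
from h import *
delta([0.5365,-.2855,.1],-1.136)
cv2.imwrite('pics/w5.png',robot.snapshot('wrist'))
for t in ['cover','spine']:
    for d in robot.spot_in('wrist',t)[:1]: print(t,d['score'],toworld('wrist',d['centre']).round(4))
a=robot.snapshot('top');cv2.imwrite('pics/t5.png',cv2.resize(a[140:230,190:310],None,fx=6.5,fy=6.5,interpolation=cv2.INTER_CUBIC))
"
```

```text
t 12.95 pos [ 0.5342 -0.3084  0.2005] rot [-1.6196 -0.0238 -1.1849] F [-0.11 -0.57 -0.75] w 0.0602
shift [-0.0227  0.0994  0.0156]
turn [ 0.0494 -0.0495  0.0225]
cover 0.64 [ 0.5456 -0.2837  0.0158]
spine 0.89 [ 0.544  -0.2878  0.0125]
```

View pics/w5.png

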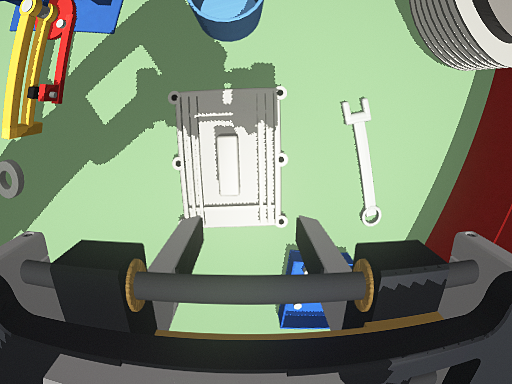

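View pics/t5.png

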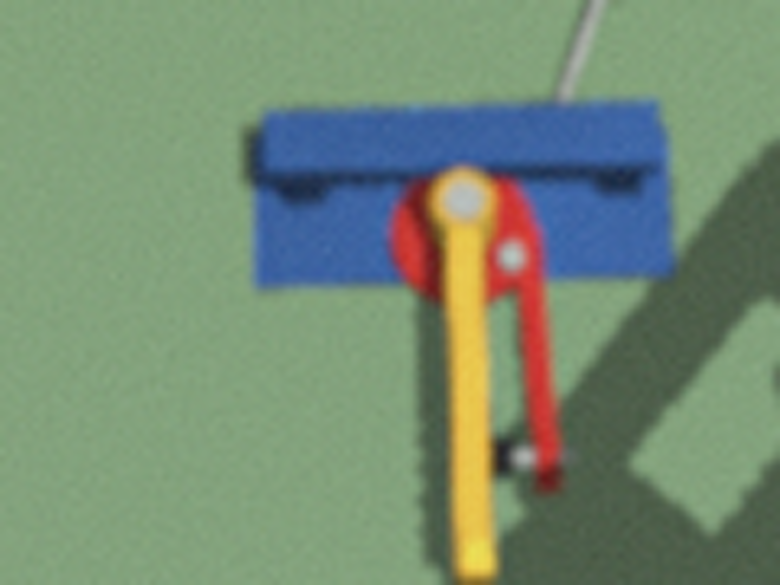

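```bash
cat >> h.py <<'E'
def wpix(u,v,z):
    P=robot.camera_params("wrist");E=P["extrinsics"]
    x=(u-P["cx"])/P["fx"];y=(v-P["cy"])/P["fy"];r=np.hypot(x,y)
    d=np.array([np.sin(r)*x/r,-np.sin(r)*y/r,-np.cos(r)]); d=E[:3,:3]@d
    return (E[:3,3]+d*(z-E[2,3])/d[2])
E
python3 -c "
from h import *
for p in [(174,97),(280,92),(281,222),(178,163),(281,159)]: print(wpix(*p,.012).round(4))
for p in [(219,135),(238,135),(239,194),(220,195)]: print(wpix(*p,.048).round(4))
a=cv2.imread('pics/w5.png');cv2.imwrite('pics/w5z.png',cv2.resize(a[80:240,160:300],None,fx=4,fy=3.75))
"
```

```text
[ 0.5872 -0.1916  0.012 ]
[ 0.6402 -0.3101  0.012 ]
[ 0.4867 -0.3781  0.012 ]
[ 0.5111 -0.2252  0.012 ]
[ 0.5639 -0.3439  0.012 ]
[ 0.5667 -0.2627  0.048 ]
[ 0.5745 -0.2823  0.048 ]
[ 0.5119 -0.3085  0.048 ]
[ 0.5026 -0.2886  0.048 ]
```

View pics/w5z.png

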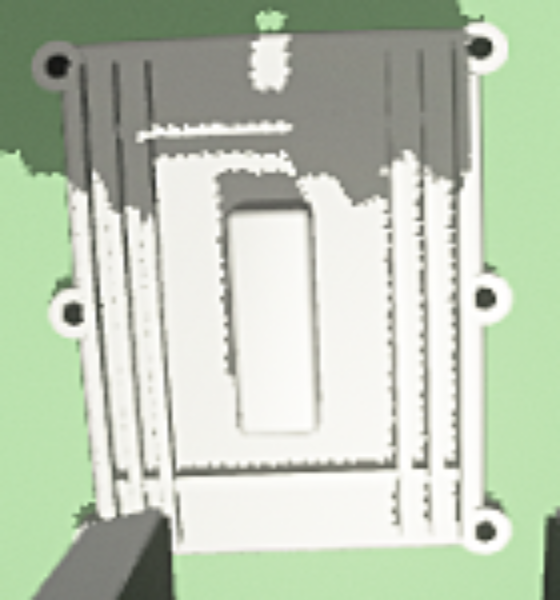

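```bash
python3 -c "
from h import *
delta([0.5375,-.285,.1],-1.143)
"
```

```text
t 13.15 pos [ 0.5345 -0.3081  0.2009] rot [-1.6185 -0.0233 -1.1826] F [ 0.51  0.16 -1.01] w 0.0601
shift [-0.0226  0.0997  0.0163]
turn [ 0.0481 -0.0401  0.0224]
```

Call:
{"op": "arm_command", "data": {"series": "0.048 -0.04 0.022 0 0 0 0.05;0 0 0 -0.011 0.03 0.008 0.05;0 0 0 -0.011 0.03 0.008 0.05;0 0 0 0 0.035 0 0.05;0 0 0 0 0 0 0.05"}}

```text
time: 13.65
tool_pos: [0.5411, -0.2823, 0.1055]
ee_rot: [-1.568, -0.006, -1.135]
wrist_force: [-0.6, 0.1, -0.7]
width: 0.0505
```

```bash
python3 -c "
from h import *
delta([0.5375,-.285,.023],-1.143)
"
```

```text
t 13.65 pos [ 0.5411 -0.2823  0.1055] rot [-1.5678 -0.0058 -1.1354] F [-0.58  0.13 -0.72] w 0.0505
shift [ 0.0004  0.0825 -0.0046]
turn [-0.003   0.0076  0.0058]
```

Call:
{"op": "arm_command", "data": {"series": "0 0.008 0.006 0 0.03 -0.004 0.05;0 0 0 0 0.025 0 0.05;0 0 0 0 0.015 0 0.05;0 0 0 0 0.01 0 0.05;0 0 0 0 0 0 0.05"}}

```text
time: 14.15
tool_pos: [0.5419, -0.2875, 0.031]
ee_rot: [-1.562, -0.01, -1.14]
wrist_force: [-0.6, -0.6, -1.2]
width: 0.05
```

```bash
python3 -c "
from h import *
delta([0.5375,-.285,.023],-1.143)
cv2.imwrite('pics/w6.png',robot.snapshot('wrist'))
a=robot.snapshot('scene');cv2.imwrite('pics/s6.png',cv2.resize(a[80:200,150:300],None,fx=5,fy=5))
"
```

```text
t 14.15 pos [ 0.5419 -0.2875  0.031 ] rot [-1.5624 -0.01   -1.1402] F [-0.65 -0.62 -1.21] w 0.05
shift [-0.0042  0.008  -0.003 ]
turn [-0.0084  0.0028  0.01  ]
```

View pics/w6.png

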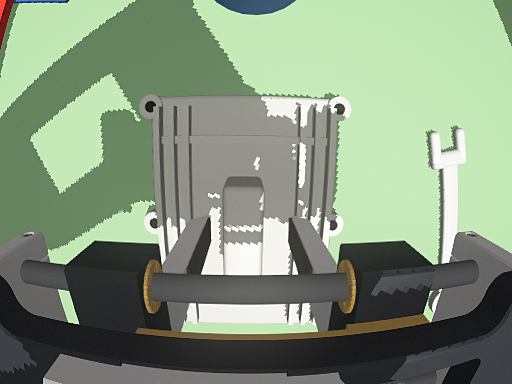

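View pics/s6.png

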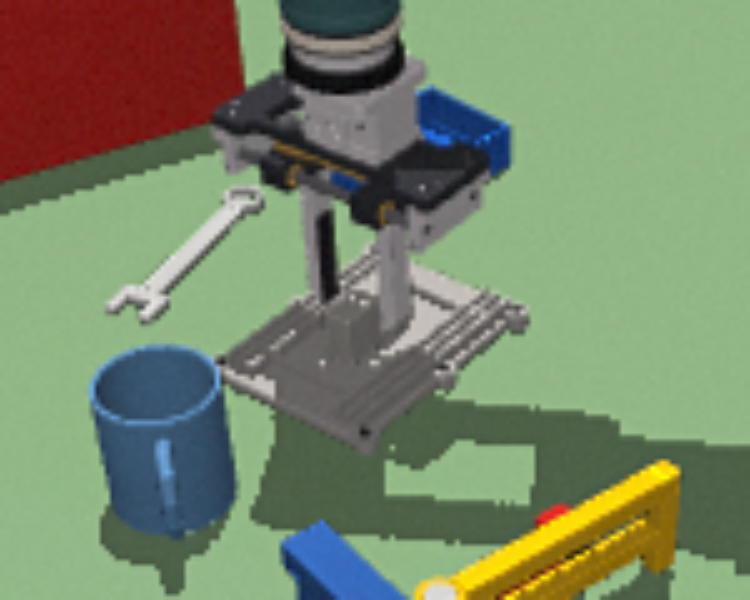

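Call:
{"op": "arm_command", "data": {"series": "-0.008 0 0.01 -0.004 0.005 -0.003 0.05;0 0 0 0 0.004 0 0.05;0 0 0 0 0 0 0.05"}}

```text
time: 14.55
tool_pos: [0.5403, -0.2868, 0.0269]
ee_rot: [-1.566, -0.007, -1.14]
wrist_force: [0.1, -0.2, -1.0]
width: 0.0501
```

Call:
{"op": "arm_command", "data": {"series": "0 0 0 0 0 0 0;0 0 0 0 0 0 0;0 0 0 0 0 0 0;0 0 0 0 0 0 0;0 0 0 0 0 0 0"}}

```text
time: 15.05
tool_pos: [0.5399, -0.2853, 0.0276]
ee_rot: [-1.566, -0.004, -1.14]
wrist_force: [0.8, -1.8, -0.8]
width: 0.024
```

```bash
python3 -c "
from h import *
delta([0.5375,-.285,.023],-1.143)
"
```

```text
t 15.05 pos [ 0.5399 -0.2853  0.0276] rot [-1.5656 -0.0043 -1.1402] F [ 0.77 -1.75 -0.75] w 0.024
shift [-0.0013  0.0045 -0.0021]
turn [-0.0052  0.0028  0.0043]
```

Call:
{"op": "arm_command", "data": {"series": "0 0 0 0 0 0 0.045;0 0 0 0 0 0 0.045;0 0 0 0 0.003 0 0.045;0 0 0 0 0.003 0 0.045;0 0 0 0 0.002 0 0.045"}}

```text
time: 15.55
tool_pos: [0.541, -0.2871, 0.0195]
ee_rot: [-1.565, -0.009, -1.14]
wrist_force: [-0.2, -0.2, -0.1]
width: 0.0449
```

```bash
python3 -c "
from h import *
delta([0.5385,-.285,.022],-1.143)
"
```

```text
t 15.55 pos [ 0.541  -0.2871  0.0195] rot [-1.5648 -0.009  -1.1399] F [-0.24 -0.19 -0.11] w 0.0449
shift [-0.003  -0.0025 -0.0014]
turn [-0.006   0.0031  0.009 ]
```

Call:
{"op": "arm_command", "data": {"series": "-0.006 0 0.009 -0.002 -0.002 -0.001 0.045;0 0 0 0 0 0 0;0 0 0 0 0 0 0;0 0 0 0 0 0 0;0 0 0 0 0 0 0;0 0 0 0 0 0 0"}}

```text
time: 16.15
tool_pos: [0.5389, -0.2857, 0.0209]
ee_rot: [-1.572, 0.001, -1.14]
wrist_force: [-0.6, 0.0, -0.2]
width: 0.0237
```

Call:
{"op": "arm_command", "data": {"series": "0 0 0 0 -0.01 0 0;0 0 0 0 -0.015 0 0;0 0 0 0 -0.02 0 0;0 0 0 0 -0.03 0 0;0 0 0 0 -0.03 0 0;0 0 0 0 -0.02 0 0;0 0 0 0 0 0 0"}}

```text
time: 16.85
tool_pos: [0.534, -0.2822, 0.1443]
ee_rot: [-1.583, 0.019, -1.14]
wrist_force: [1.2, -1.3, -6.7]
width: 0.0237
```

```bash
python3 -c "
from h import *
delta([0.590,0.0167,.155],-1.413)
cv2.imwrite('pics/w7.png',robot.snapshot('wrist'))
a=robot.snapshot('scene');cv2.imwrite('pics/s7.png',cv2.resize(a[80:200,150:300],None,fx=5,fy=5))
"
```

```text
t 16.85 pos [ 0.534  -0.2822  0.1443] rot [-1.5826  0.019  -1.1396] F [ 1.24 -1.26 -6.66] w 0.0237
shift [-0.2482 -0.008   0.1757]
turn [ 0.0143  0.2735 -0.0172]
```

View pics/w7.png

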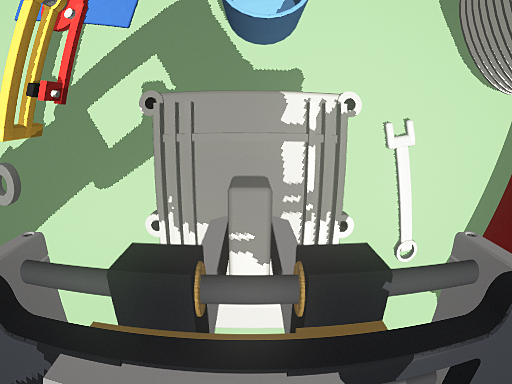

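View pics/s7.png

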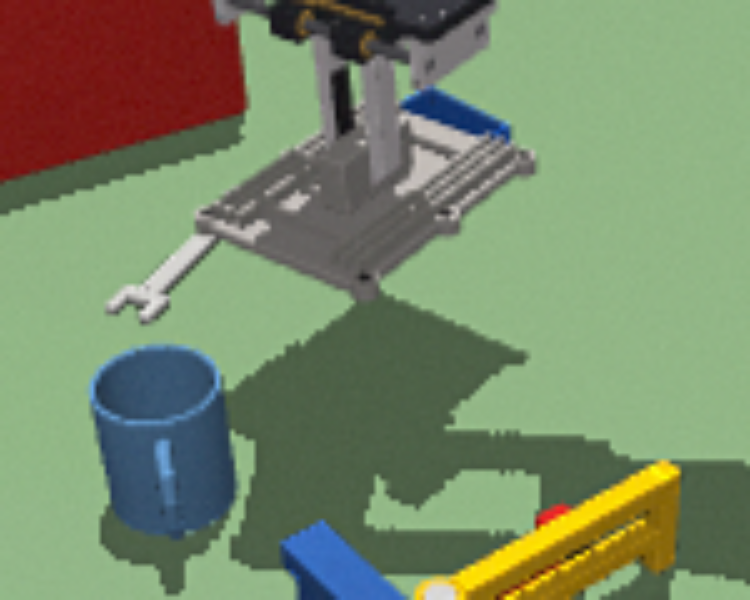

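Call:
{"op": "arm_command", "data": {"series": "0.014 0.03 -0.017 -0.01 -0.004 0.007 0;0 0 0 -0.02 -0.003 0.014 0;0 0 0 -0.03 -0.002 0.021 0;0 0 0 -0.03 -0.001 0.021 0;0 0 0 -0.03 0 0.021 0;0 0 0 -0.03 0 0.021 0;0 0 0 -0.03 0 0.021 0;0 0 0 -0.03 0 0.021 0;0 0 0 -0.02 0 0.014 0;0 0 0 -0.01 0 0.007 0;0 0 0 0 0 0 0"}}

```text
time: 18.05
tool_pos: [0.5803, 0.0184, 0.1229]
ee_rot: [-1.613, 0.038, -1.176]
wrist_force: [-1.2, -1.3, -6.7]
width: 0.0237
```

```bash
python3 -c "
from h import *
delta([0.590,0.0167,.155],-1.413)
"
```

```text
t 18.05 pos [0.5803 0.0184 0.1229] rot [-1.6126  0.0377 -1.1757] F [-1.19 -1.33 -6.7 ] w 0.0237
shift [ 0.0041 -0.0326  0.007 ]
turn [ 0.0461  0.238  -0.0326]
```

Call:
{"op": "arm_command", "data": {"series": "0.02 0 -0.015 0 -0.015 0 0;0.026 0 -0.018 0 -0.015 0 0;0 0.08 0 0 0 0 0;0 0.08 0 0 0 0 0;0 0.078 0 0 0 0 0;0 0 0 0 0 0 0"}}

```text
time: 18.65
tool_pos: [0.5805, 0.0093, 0.1608]
ee_rot: [-1.558, -0.003, -1.431]
wrist_force: [0.1, -0.2, -7.3]
width: 0.0235
```

```bash
python3 -c "
from h import *
delta([0.590,0.0167,.125],-1.413)
a=robot.snapshot('scene');cv2.imwrite('pics/s8.png',cv2.resize(a[120:280,170:370],None,fx=4,fy=3.75))
cv2.imwrite('pics/w8.png',robot.snapshot('wrist'))
a=robot.snapshot('top');cv2.imwrite('pics/t8.png',cv2.resize(a[140:230,190:310],None,fx=6.5,fy=6.5,interpolation=cv2.INTER_CUBIC))
"
```

```text
t 18.65 pos [0.5805 0.0093 0.1608] rot [-1.5575 -0.0034 -1.4314] F [ 0.11 -0.2  -7.33] w 0.0235
shift [-0.0061  0.0359  0.01  ]
turn [-0.0132 -0.0184  0.0035]
```

View pics/s8.png

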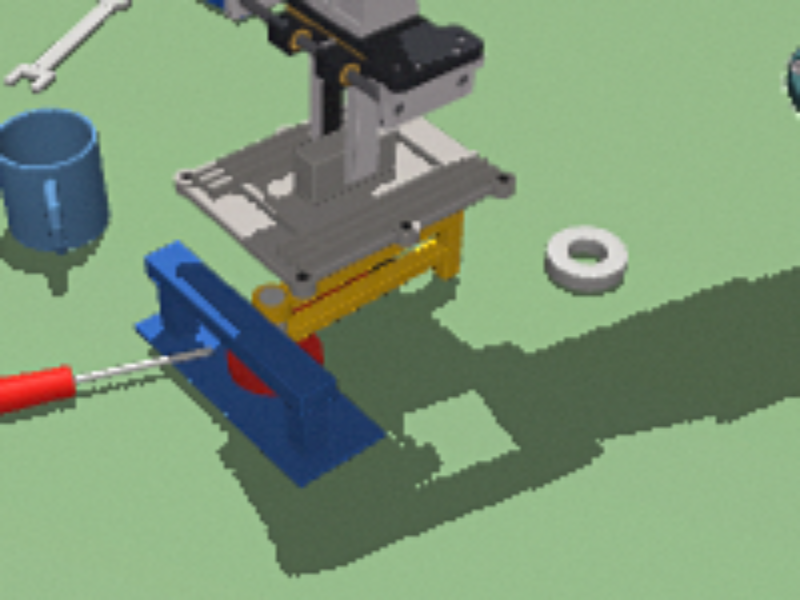

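View pics/w8.png

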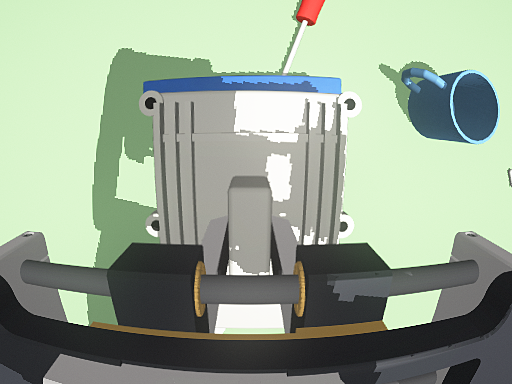

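View pics/t8.png

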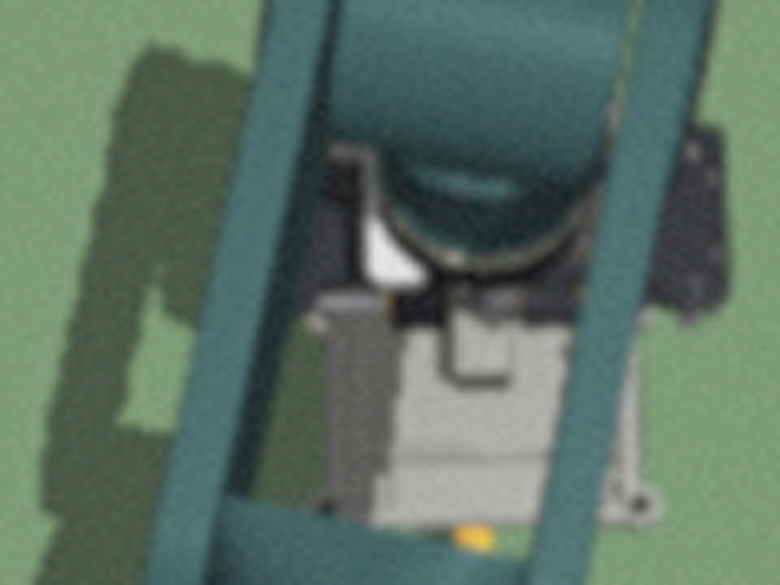

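Call:
{"op": "arm_command", "data": {"series": "-0.013 -0.018 0.003 -0.006 0.012 0.011 0;0 0 0 0 0.01 0 0;0 0 0 0 0 0 0"}}

```text
time: 19.1
tool_pos: [0.5906, 0.0163, 0.1387]
ee_rot: [-1.57, -0.001, -1.41]
wrist_force: [-0.5, 0.4, -7.7]
width: 0.0236
```

```bash
python3 -c "
from h import *
delta([0.5913,0.0165,.101],-1.413)
"
```

```text
t 19.1 pos [0.5906 0.0163 0.1387] rot [-1.5704e+00 -8.0000e-04 -1.4096e+00] F [-0.49  0.36 -7.68] w 0.0236
shift [-0.0001  0.0377  0.0007]
turn [-0.0004  0.0034  0.0008]
```

Call:
{"op": "arm_command", "data": {"series": "0 0 0 0 0.008 0 0;0 0 0 0 0.008 0 0;0 0 0 0 0.006 0 0;0 0 0 0 0 0 0"}}

```text
time: 19.5
tool_pos: [0.5895, 0.0156, 0.1147]
ee_rot: [-1.572, -0.001, -1.41]
wrist_force: [0.1, 0.1, -8.2]
width: 0.0238
```

```bash
python3 -c "
from h import *
delta([0.5913,0.0165,.101],-1.413)
"
```

```text
t 19.5 pos [0.5895 0.0156 0.1147] rot [-1.5717e+00 -1.1000e-03 -1.4096e+00] F [ 0.13  0.07 -8.18] w 0.0238
shift [-0.0007  0.0137  0.0019]
turn [0.0009 0.0034 0.0011]
```

Call:
{"op": "arm_command", "data": {"series": "0 0.003 0 0 0.004 0.002 0;0 0 0 0 0.004 0 0;0 0 0 0 0.002 0 0"}}

```text
time: 19.8
tool_pos: [0.5921, 0.0158, 0.1047]
ee_rot: [-1.57, -0.001, -1.413]
wrist_force: [-0.2, 0.3, -6.9]
width: 0.0238
```

Call:
{"op": "arm_command", "data": {"series": "0 0 0 0 0.002 0 0;0 0 0 0 0.002 0 0"}}

```text
time: 20.0
tool_pos: [0.5924, 0.0158, 0.1009]
ee_rot: [-1.57, -0.002, -1.413]
wrist_force: [-3.2, 1.3, 1.5]
width: 0.024
```

```bash
python3 -c "
from h import *
delta([0.5913,0.0165,.101],-1.413)
"
```

```text
t 20.0 pos [0.5924 0.0158 0.1009] rot [-1.5696 -0.0016 -1.4129] F [-3.15  1.29  1.48] w 0.024
shift [-0.0008 -0.0001 -0.001 ]
turn [-0.0012  0.0001  0.0016]
```

Call:
{"op": "arm_command", "data": {"series": "0 0 0 0 0.001 0 0;0 0 0 0 0.001 0 0;0 0 0 0 0.001 0 0"}}

```text
time: 20.3
tool_pos: [0.5924, 0.0158, 0.101]
ee_rot: [-1.568, -0.002, -1.413]
wrist_force: [-2.4, -0.2, -0.4]
width: 0.0237
```

```bash
python3 -c "
from h import *
o=robot.get_obs();print(o['wrist_torque'])
delta([0.5913,0.0165,.101],-1.413)
a=robot.snapshot('scene');cv2.imwrite('pics/s9.png',cv2.resize(a[120:280,170:370],None,fx=4,fy=3.75))
"
```

```text
[ 0.15569944  0.76627888 -0.02958777]
t 20.3 pos [0.5924 0.0158 0.101 ] rot [-1.5683 -0.0018 -1.4129] F [-2.45 -0.24 -0.41] w 0.0237
shift [-0.0008 -0.     -0.001 ]
turn [-0.0025  0.0001  0.0018]
```

View pics/s9.png

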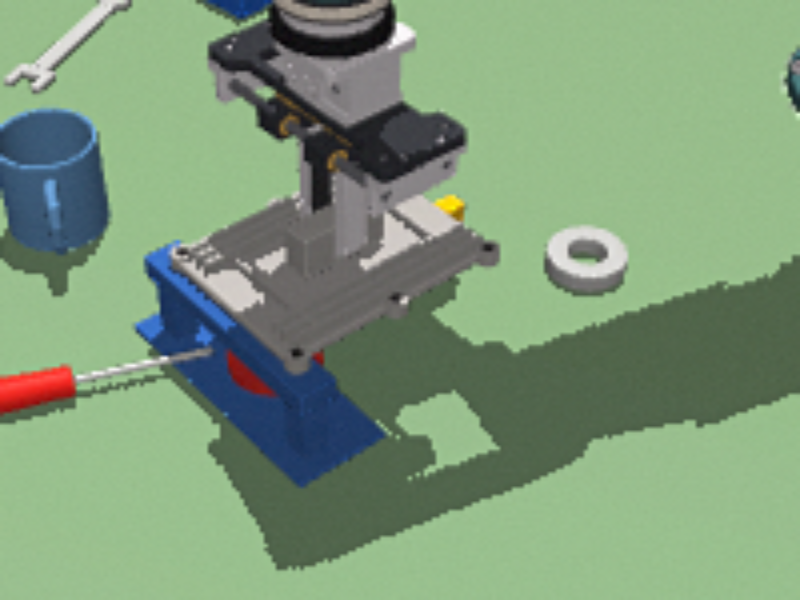

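Call:
{"op": "arm_command", "data": {"series": "0 0 0 0 0.002 0 0;0 0 0 0 0.002 0 0"}}

```text
time: 20.55
tool_pos: [0.5924, 0.0158, 0.1009]
ee_rot: [-1.567, -0.002, -1.413]
wrist_force: [-4.9, -0.5, 5.2]
width: 0.0239
```

```bash
python3 -c "
from h import *
o=robot.get_obs();print(o['wrist_torque'])
delta([0.5913,0.0165,.101],-1.413)
"
```

```text
[0.17371585 1.25778669 0.05071828]
t 20.55 pos [0.5924 0.0158 0.1009] rot [-1.5666 -0.0022 -1.413 ] F [-4.95 -0.51  5.24] w 0.0239
shift [-0.0009 -0.0001 -0.001 ]
turn [-0.0042 -0.      0.0022]
```

Call:
{"op": "arm_command", "data": {"series": "0 0 0 0 0 0 0;0 0 0 0 0 0 0.05;0 0 0 0 0 0 0.05;0 0 0 0 0 0 0.05;0 0 0 0 0 0 0.05"}}

```text
time: 21.05
tool_pos: [0.5969, 0.0155, 0.1038]
ee_rot: [-1.555, -0.005, -1.413]
wrist_force: [0.4, -0.1, -0.1]
width: 0.0494
```

Call:
{"op": "arm_command", "data": {"series": "0 0 0 0 -0.01 0 0.05;0 0 0 0 -0.02 0 0.05;0 0 0 0 -0.04 0 0.05;0 0 0 0 -0.045 0 0.05;0 0 0 0 -0.045 0 0.05;0 0 0 0 -0.03 0 0.05;0 0 0 0 0 -0.04 0.05;0 0 0 0 0 -0.045 0.05;0 0 0 0 0 -0.045 0.05;0 0 0 0 0 -0.045 0.05;0 0 0 0 0 -0.03 0.05;0 0 0 0 0 0 0.05"}}

```text
time: 22.25
tool_pos: [0.3879, -0.0175, 0.3054]
ee_rot: [-1.541, -0.011, -1.412]
wrist_force: [0.4, -0.5, 0.2]
width: 0.0497
```

```bash
python3 -c "
from h import *
delta([0.5913,0.0165,.101],-1.413)
a=robot.snapshot('scene');cv2.imwrite('pics/s10.png',cv2.resize(a[120:280,170:370],None,fx=4,fy=3.75))
a=robot.snapshot('top');cv2.imwrite('pics/t10.png',cv2.resize(a[140:230,190:310],None,fx=6.5,fy=6.5,interpolation=cv2.INTER_CUBIC))
cv2.imwrite('pics/w10.png',robot.snapshot('wrist'))
"
```

```text
t 22.25 pos [ 0.3879 -0.0175  0.3054] rot [-1.5411 -0.0106 -1.4124] F [ 0.4  -0.5   0.25] w 0.0497
shift [-0.0037  0.2104  0.2001]
turn [-0.0297  0.0008  0.0106]
```

View pics/s10.png

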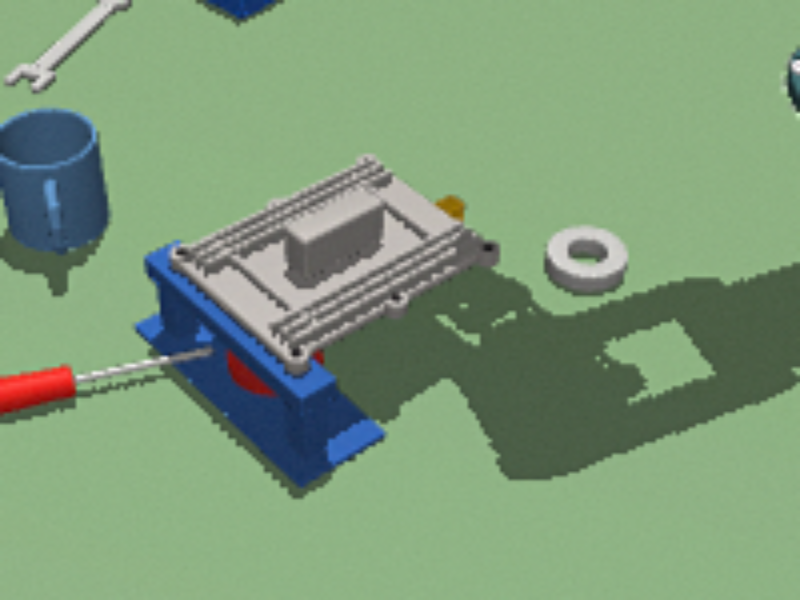

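View pics/t10.png

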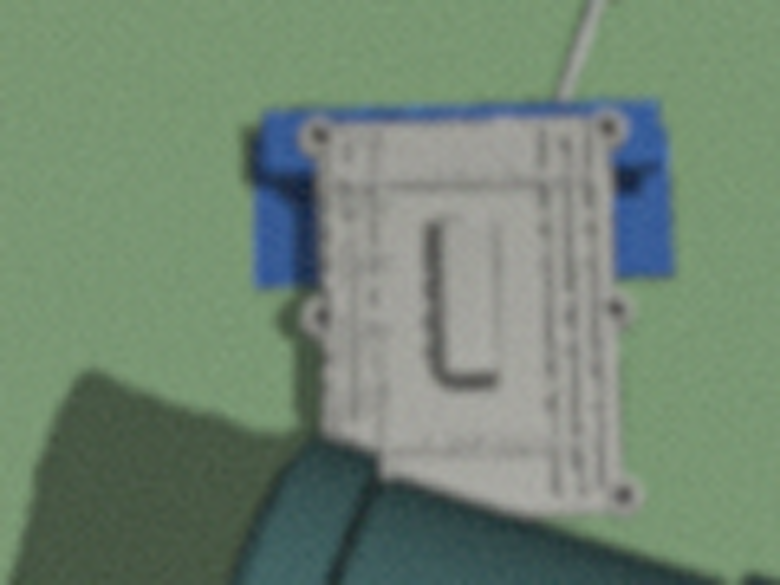

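View pics/w10.png

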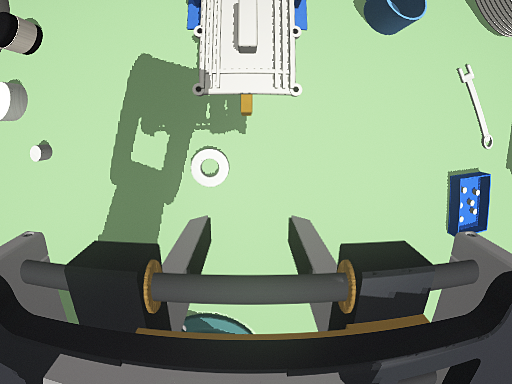

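```bash
python3 -c "
from h import *
f=lambda u,v:(190+u/6.5,140+v/6.5)
P=[pix2plane('top',*f(*p),.092) for p in [(318,133),(610,128),(318,317),(616,310),(625,495)]]
for p in P: print(p.round(4))
print('mid',((P[2]+P[3])/2).round(4), 'yaw',np.arctan2(*(P[1]-P[4])[1::-1]))
"
```

```text
[0.6641 0.0917 0.092 ]
[ 0.6824 -0.0373  0.092 ]
[0.5807 0.0805 0.092 ]
[ 0.5999 -0.0491  0.092 ]
[ 0.5186 -0.062   0.092 ]
mid [0.5903 0.0157 0.092 ] yaw 0.14993781482285234
```

Cover middle is about 1 mm from the computed seat (0.590, 0.0167), and its yaw of 0.15 compares with 0.158 for the stand. Handing in.

```bash
python3 -c "
from h import *
print(robot.close_job())"
```

```text
the job is handed in; nothing more can be done
None
```

The leg is seated on its stop, the cover is in place on the rest, and the job is handed in at about 22 s of the 72 s allowed. The hand-in gives no verdict.

- **Leg:** I swung it about 1.55 rad out from folded, where it met the rubber stop. I pressed it at 10–12 N for roughly 2 s. The highest reading I saw was about 12.5 N, though force was only read at the end of each move. A top-camera picture taken after backing off showed the leg on the rubber and the red lug where it had been.
- **Cover:** I picked it up by the spine; the first grip was about 6 mm high, so I opened and regripped lower. I lowered it onto the ledge and leg until they carried its weight, then let go and moved the arm clear.
- **Final check from the top camera:** the middle of the cover is about 1 mm from my computed seat point. Its yaw is 0.15 rad against 0.158 for the stand.
- **Bystanders:** those in view in the last pictures look unmoved. I compared them by eye only and did not measure them.
- **Not measured directly:** the forces between cover and leg and between leg and stop. I inferred them from the wrist force and the pictures. Before release the wrist torque suggested more load on the leg end, but the cover looked level on both supports afterwards.

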